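# Open the push-and-turn remover bottle on the dressing tray

## Task

Open the nail-polish-remover bottle in the wooden rack: grip its wide ribbed safety cap, push it down against its spring and, keeping it pressed, twist it anticlockwise (seen from above) until it is free. Then lift the cap straight up and finish still holding it, upright and still, about 5 cm above the open neck. Leave the ring dish and the hairpin box where they are.

Things in the scene. Friction and masses are not known exactly. Their poses are not given: they have to be found in the camera images.
- cap: the safety cap on the remover bottle: upright ribbed white cylinder, 51 mm across, 40 mm high, 20 to 40 g; origin at the centre of its underside, z up along its axis. Grip it across any diameter. Its underside starts 10 mm above the bottle's flat shoulder (95 mm above the bottle's origin). It is locked against lifting and against turning until it is pushed down
- cap_top (a point): centre of the cap's flat top, 40 mm above its underside. A spring pushes the cap up with 6 N, rising to about 12 N at the hard stop 7 mm down. Held 5 to 7 mm down it turns anticlockwise seen from above (never clockwise): past 40 degrees it is free to lift; at about 85 degrees it meets a stop, still free to lift. Let up before 40 degrees it stays caught
- remover: the remover bottle, fixed firmly in either of the rack's two end bays: amber glass, 60 mm square, shoulder 85 mm above its origin, neck 24 mm across (39 mm over its catches), neck top 116 mm above the origin; once open a sprung white seal sticks up 8.5 mm more. Origin at the centre of its underside, z up, x and y along its sides
- toner: the other bottle, in the rack's other end bay, fixed, not to be opened: same amber body, with a slim smooth white stopper 24 mm across; top 115 mm above its origin (centre of underside)
- rack: slotted wooden rack, 90 x 270 x 35 mm, fixed on the tray; origin at the centre of its underside, y along its length. Its bays lie 95 mm either side along y; the bottles stand in them 10 mm above its origin. Four mini perfume flasks, up to 78 mm above its origin, stand fixed in the middle slots
- tray: square walnut tray, 360 x 360 mm, floor 8 mm, rim 22 mm high, fixed; origin at the centre of its underside; a small chrome mirror clamp, up to 110 mm high, is fixed on its +y rim, 140 mm towards +x
- dish: loose white ceramic ring dish, 70 mm across, 28 mm high, on the tray between rack and robot; origin at the centre of its underside; leave alone
- pinbox: loose clear hairpin box with a clip-on lid, 64 x 94 x 35 mm, on the tray between rack and robot; origin at the centre of its underside; leave alone
Mind the look-alikes: they are no part of the job. Leave any purple or red look-alike of the cap alone.

How it is judged (in metres and radians):
On the way, in this order (a step that is already met when the one before it is completed fails the run):
1. the cap is pushed down at least 3 mm on the neck, not yet turned (z of cap in the frame of remover below 0.092 m and angle between the x axis of cap and the x axis of remover, either way round below 0.35 rad), for 0.05 s.
2. the cap, still on the neck, has been twisted free (more than 35 degrees) (z of cap in the frame of remover below 0.1 m and angle between the x axis of cap and the x axis of remover, either way round above 0.61 rad), for 0.05 s.
At the end, for the whole second after the job is handed in: the cap is held still between the fingers, upright within 17 degrees, off the bottle, its underside 19 to 134 mm above the top of the glass neck and within 30 mm sideways of the bottle's axis (z of cap in the frame of remover between 0.135 and 0.25 m and horizontal distance between cap and remover below 0.03 m and angle between cap's own z axis and vertical below 0.3 rad and linear speed of cap below 0.03 m/s and contact force between the fingers and cap above 1 N and contact force between cap and remover below 0.1 N); the arm keeps its last pose, push and grip.
It fails at once if the ring dish is pushed more than 20 mm (distance of dish from where it was at the start of the episode above 0.02 m).
It fails at once if the hairpin box is pushed more than 20 mm (distance of pinbox from where it was at the start of the episode above 0.02 m).
It also fails if it takes over 35 s, if anything falls off the work surface, if the arm or the gripper's body presses on something with over 40 N, if the wrist force passes 120 N, or if a joint passes its speed limit or range.

## Robot

A 6-joint arm with a two-finger parallel gripper is mounted at the origin on the work surface. World frame = base frame: x ahead of the robot, y to its left, z up, the work surface at z = 0. Lengths are in mm, angles in rad, forces in N, time in s.
With the tool pointing down it reaches from about 300 to 775 mm from the base axis. Payload 14.6 kg.
Tool frame: the origin (TCP) lies between the finger pads; the fingertips stand 19 mm ahead of it and the grasp point (between the pads) is the TCP (manip.tcp_to_tips is the distance from the TCP to the fingertips, in mm); x points along the fingers, z is the direction in which the jaws open and shut, and the axes are right-handed (so a half turn about x gives the same grasp; the last joint's range is limited). The gripper opens to 94 mm and grips with 3 to 60 N. Pads are 16 mm wide; open, the fingers measure 119 mm over their backs; the gripper's body (75 mm by 177 mm) begins 78 mm behind the grasp point.
Start: joints at [-1.407, 0.3, 1.521, -0, 1.321, -0.067], TCP at [125.81, -535.408, 224.446] pointing down, gripper open.
Joint ranges: [-3.03, 3.03], [-0.79, 2.21], [0.23, 2.52], [-1.04, 4.18], [0, 3.07], [-2.55, 2.55]. Speed limits (rad/s): [2.22, 2.22, 2.57, 3.14, 3.14, 3.14].

## Interface

Orientations are given as [roll, pitch, yaw] about the fixed x, y, z axes, in that order (R = Rz(yaw) Ry(pitch) Rx(roll)).
In Python, from cell import manip gives the robot as it stands.
- The arm moves only by the tool jog_arm, never from a script. Its argument "moves" is a list that holds one entry, the list of rows, each a list of 6 numbers: the shift along the world's x, y, z in mm, then the turn, a rotation vector about the world's x, y, z in degrees. In form: [[[dx, dy, dz, wx, wy, wz], ...]]. A call has 1 to 5 rows; each row shifts and turns the pose as measured when the row begins; what a row does not reach is not made up. A row lasts 1/10 s, in which the tool goes at most 50 mm and 8.59 degrees, less where a joint would pass 70% of its speed; a pose out of reach is approached as far as the arm can. A call is refused whole if a number of a shift passes 50 or a number of a turn 8.59, either way. A call with a gripper value outside its range is refused whole. "gripper" is the opening, from -1 (shut) to 1 (fully open), set as the call begins (left out, the last holds). The fingers move at their own pace and stop on an object; "squeeze" is the grip in N (left out, the last holds). Time passes only in rows, so rows that do not move let the fingers close. It gives the time, the measured TCP pose, the force and the opening at its end, in the units of the state.
- manip.read_state(): the state, without advancing time (a new reading comes with each control period).
- manip.camera(name): name is "side" or "top"; returns (picture, depth): 480x640x3 uint8, blue, green, red; 480x640 float32, mm along the optical axis (not along the pixel's ray), 0 where there is no reading.
- manip.camera_params(name): a dict with "fx", "fy", "cx", "cy" (pixels), "rvec" (rotation vector, rad) and "tvec" (3), from world to camera coordinates, as OpenCV has them. Camera axes: x right, y down, z forward; pixel columns grow to the right and rows downward; lengths in mm; the calibration is good to about 2 mm. A picture is of the moment at which its call begins. camera_params takes no time and is no camera call.
- manip.sign_off(): hands the job in, once; it reports no verdict.
The state is a dict: "clock": time; "joints": joint angles; "qd": joint speeds; "effort": joint torques, N m; "eef_pos": TCP position; "eef_rot": TCP orientation; "wrist_force": force on the tool from outside, world axes, zero at the start; "moment": the same for the moment, N m; "finger_gap": finger opening in mm.
Only numpy, scipy, OpenCV 4.12 (cv2) and the standard library are available. Lean on these libraries where they do the work, as an engineer would, in place of code of your own. Each camera call takes 0.05 s, during which the arm holds its last target. There are 200 camera calls.

## Working session

There is one attempt and no reset: what is moved stays moved. The work goes in short steps, Python scripts to look and compute and a tool call to move; the robot and the scene stay as the last step left them, time stands still between calls to the robot, and variables do not carry over. Pictures are saved under pics/ and viewed, about 8 in all and at most 12, crops included, and the job is handed in when it is done.

Besides the shell and the picture viewer there is one more tool, called after ">>>" by a JSON object that holds its "fn" and its "kwargs", one argument or row to a line. jog_arm: Moves the arm, as the interface text tells. Its arguments: {"type":"object","properties":{"moves":{"type":"array","items":{"type":"array","items":{"type":"array","items":{"type":"number"}}}},"gripper":{"type":"number"},"squeeze":{"type":"number"}},"required":["moves"]}

```bash
mkdir -p pics; ls; cat > h.py <<'E'
import numpy as np,cv2
from cell import manip
def cam(n):
    p=manip.camera_params(n);R=cv2.Rodrigues(np.array(p["rvec"],float))[0];return p,R,np.array(p["tvec"],float).ravel()
def pts(n,d):
    p,R,t=cam(n);v,u=np.mgrid[:480,:640]
    c=np.stack([(u-p["cx"])/p["fx"]*d,(v-p["cy"])/p["fy"]*d,d],-1)
    return (c-t)@R
E
python3 - <<'E'
from h import *
s=manip.read_state();print(s)
for n in("top","side"):
    im,d=manip.camera(n);cv2.imwrite(f"pics/{n}0.png",im);np.savez(f"{n}0.npz",im=im,d=d)
    p,R,t=cam(n);print(n,-R.T@t,p["fx"],R[2])
E
```

```text
pics
{'clock': 0.0, 'joints': array([-1.40661567e+00,  3.00472729e-01,  1.52160262e+00, -5.96131521e-06,
        1.32067331e+00, -6.65894654e-02]), 'qd': array([ 1.06843313e-03, -3.22816415e-05,  1.25349535e-03, -9.72352709e-04,
       -4.46535764e-04, -9.91368919e-04]), 'effort': array([ 9.45769862e-04, -5.31805694e+01, -3.52739239e+01,  7.08472123e-02,
        2.44538515e-02, -1.03886248e-04]), 'eef_pos': array([ 125.76153816, -535.17897836,  223.87630671]), 'eef_rot': array([3.07999801, 1.5696403 , 1.73997329]), 'wrist_force': array([-1.03527561, -0.64434145,  0.91905852]), 'moment': array([0.02821428, 0.01739806, 0.01045591]), 'finger_gap': 93.83498668659657}
top [ 498.05458815  -50.63566395 1148.98954564] 512.6192336692037 [ 0.07664139 -0.01416065 -0.99695816]
side [ 215.54274297 -650.3485326   643.17633439] 485.19342035073777 [ 0.41849598  0.67451381 -0.60818766]
```

View pics/top0.png

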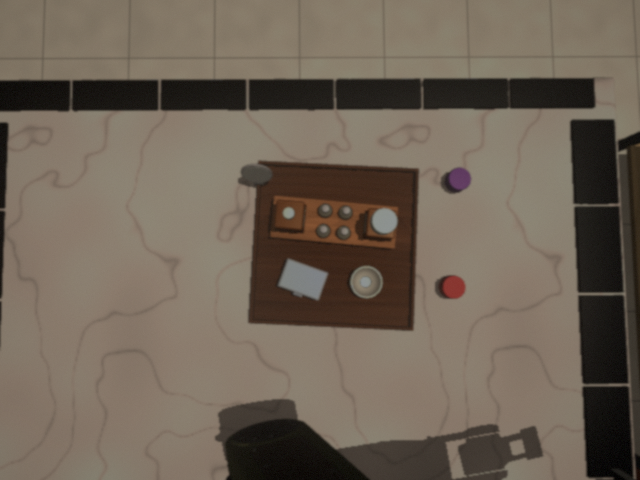

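View pics/side0.png

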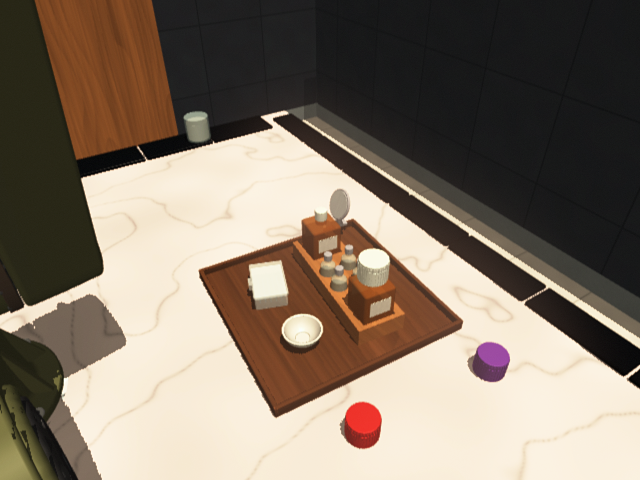

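The wide white ribbed cap is at top (384,221) and side (374,268), which is the remover. The toner's slim stopper is at top (288,213). The purple cap at (458,179) and the red one at (453,287) are look-alikes off the tray. I'll measure the cap and confirm it with a crop.

```bash
cat >> h.py <<'E'
def ray(n,u,v,z):
    p,R,t=cam(n);c=-R.T@t;d=R.T@np.array([(u-p["cx"])/p["fx"],(v-p["cy"])/p["fy"],1]);return c+d*(z-c[2])/d[2]
E
python3 - <<'E'
from h import *
a=np.load("top0.npz");im,d=a["im"],a["d"];P=pts("top",d)
hsv=cv2.cvtColor(im,cv2.COLOR_BGR2HSV)
def blob(x0,x1,y0,y1,z0,z1):
    m=np.zeros(d.shape,bool);m[y0:y1,x0:x1]=1
    m&=(d>0)&(P[...,2]>z0)&(P[...,2]<z1);return m
m=blob(360,410,195,245,135,170);q=P[m];print("cap depth",len(q),q.mean(0),(q.min(0)+q.max(0))/2,np.ptp(q,0))
mc=((hsv[...,1]<60)&(hsv[...,2]>120)).astype(np.uint8);mm=np.zeros_like(mc);mm[200:240,365:402]=mc[200:240,365:402]
c=max(cv2.findContours(mm,0,1)[0],key=cv2.contourArea);(u,v),r=cv2.minEnclosingCircle(c);print("circ",u,v,r,ray("top",u,v,153))
for nm,b in dict(rack=(265,402,190,252,36,52),box=(270,335,250,305,30,60),dish=(340,392,258,305,20,50)).items():
    q=P[blob(*b)][:, :];R=cv2.minAreaRect(q[:,:2].astype(np.float32));print(nm,R,np.median(q[:,2]),q.max(0))
q=P[blob(270,310,195,235,95,150)];print("toner",cv2.minAreaRect(q[:,:2].astype(np.float32)))
q=P[blob(278,300,203,223,120,150)];print("stopper",q.mean(0))
s=np.load("side0.npz")["im"]
cv2.imwrite("pics/crop.png",np.hstack([cv2.resize(s[235:335,320:420],(400,400),interpolation=2),cv2.resize(im[180:260,345:425],(400,400),interpolation=2)]))
# side depth of cap
ds=np.load("side0.npz")["d"];Q=pts("side",ds);w=np.zeros(ds.shape,bool);w[240:300,345:400]=1
w&=(Q[...,2]>150)&(ds>0);q=Q[w];print("side top",(q.min(0)+q.max(0))/2,np.ptp(q,0),np.median(q,0))
E
```

```text
cap depth 540 [ 600.80705071 -187.58119772  152.44505127] [ 601.58598014 -188.88699694  146.72900435] [49.84496115 51.32952353 22.65222996]
circ 384.89422607421875 220.0576934814453 12.530644416809082 [ 601.96750968 -189.5117121   153.        ]
rack ((611.571044921875, -94.50050354003906), (270.3888244628906, 90.61832427978516), 84.16397857666016) 42.73595885254765 [668.24842403  44.53627628  51.95342652]
box ((485.56781005859375, -24.73798370361328), (93.80811309814453, 68.87735748291016), 69.59839630126953) 42.67312027291792 [532.91239209  27.92159445  48.73916717]
dish ((480.8254089355469, -163.30006408691406), (67.52481079101562, 67.44163513183594), 43.90147018432617) 29.523023716538287 [ 514.36302349 -129.51565278   41.46687258]
toner ((621.0106811523438, 0.1435546875), (59.927833557128906, 60.18723678588867), 83.95832824707031)
stopper [6.20296316e+02 1.43037453e-03 1.32176651e+02]
side top [ 602.4693759  -189.21877546  153.44174737] [50.84373011 49.00854957  6.79246071] [ 601.03518959 -191.05828898  153.98054726]
```

View pics/crop.png

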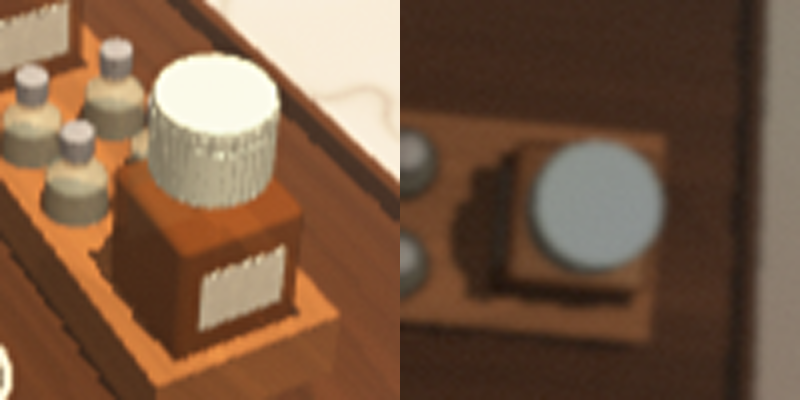

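The crop confirms it: a white ribbed wide cap on the amber bottle in the -y bay, at about (602,-189) with its top at z≈153. The fingers clear everything in any direction at grasp height, so I'm moving there.

>>> {"fn": "jog_arm", "kwargs": {
  "moves": [
    [[40,29,0,0,0,0],[40,29,0,0,0,0],[40,29,0,0,0,0],[40,29,0,0,0,0],[40,29,0,0,0,0]]
  ],
  "gripper": 1,
  "squeeze": 50
}}

```text
clock: 0.6
eef_pos: [325.4, -387.7, 221.9]
eef_rot: [-2.911, 1.567, 2.023]
wrist_force: [1.5, -0.6, 1.0]
finger_gap: 93.8
```

>>> {"fn": "jog_arm", "kwargs": {
  "moves": [
    [[40,29,0,0,0,0],[40,29,0,0,0,0],[40,29,0,0,0,0],[40,29,0,0,0,0],[40,29,0,0,0,0]]
  ]
}}

```text
clock: 1.1
eef_pos: [526.4, -238.8, 221.3]
eef_rot: [-2.757, 1.565, 2.176]
wrist_force: [0.4, -1.0, 0.1]
finger_gap: 93.8
```

>>> {"fn": "jog_arm", "kwargs": {
  "moves": [
    [[38,25,0,0,0,0],[38,25,0,0,0,0],[0,0,0,0,0,0]]
  ]
}}

```text
clock: 1.4
eef_pos: [607.8, -181.8, 219.3]
eef_rot: [-2.645, 1.563, 2.294]
wrist_force: [-0.4, 0.1, 0.4]
finger_gap: 93.8
```

>>> {"fn": "jog_arm", "kwargs": {
  "moves": [
    [[-5,-7,0,0,0,0],[0,0,-10,0,0,0]]
  ]
}}

```text
clock: 1.6
eef_pos: [602.6, -189.1, 208.9]
eef_rot: [-2.621, 1.563, 2.32]
wrist_force: [0.4, -0.9, 0.2]
finger_gap: 94.0
```

```bash
python3 - <<'E'
from h import *
s=manip.read_state();print(s["eef_pos"],s["joints"])
from scipy.spatial.transform import Rotation as r
print(r.from_euler("xyz",s["eef_rot"]).as_matrix().round(3))
a,_=manip.camera("top");b,_=manip.camera("side")
cv2.imwrite("pics/c1.png",np.hstack([cv2.resize(a[170:270,335:435],(400,400)),cv2.resize(b[190:340,290:440],(400,400))]))
E
```

```text
[ 602.58363371 -189.14655712  208.93593328] [-0.36344405  0.49884984  1.28160368  0.00334565  1.36777726  0.97885693]
[[-0.005  0.974  0.226]
 [ 0.005  0.226 -0.974]
 [-1.    -0.004 -0.006]]
```

View pics/c1.png

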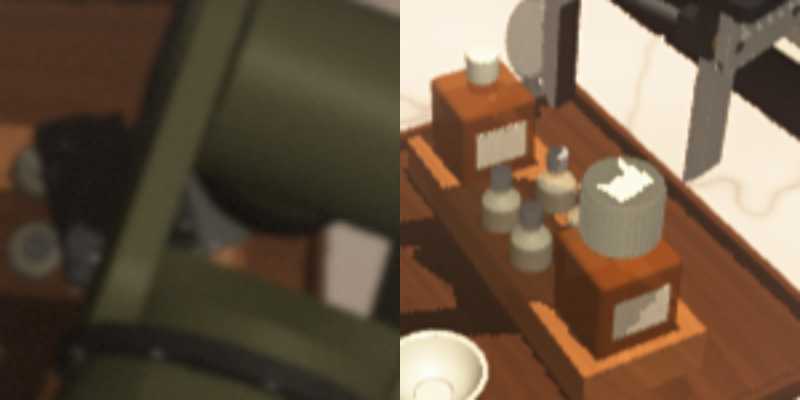

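The fingers hang astride the cap, with the left finger on its near left and the right one at side-crop (705,120). Both clear it sideways, so I'm descending.

>>> {"fn": "jog_arm", "kwargs": {
  "moves": [
    [[0,0,-25,0,0,0],[0,0,-20,0,0,0],[0,0,-15,0,0,0],[0,0,-7,0,0,0],[0,0,0,0,0,0]]
  ]
}}

```text
clock: 2.2
eef_pos: [598.5, -192.8, 138.5]
eef_rot: [-2.495, 1.561, 2.437]
wrist_force: [0.4, 0.2, 0.7]
finger_gap: 94.1
```

>>> {"fn": "jog_arm", "kwargs": {
  "moves": [
    [[4,4,1,0,0,0],[0,0,0,0,0,0]]
  ]
}}

```text
clock: 2.4
eef_pos: [602.9, -189.3, 141.1]
eef_rot: [-2.573, 1.562, 2.359]
wrist_force: [0.2, -0.8, -0.1]
finger_gap: 93.6
```

>>> {"fn": "jog_arm", "kwargs": {
  "moves": [
    [[0,0,0,0,0,0],[0,0,0,0,0,0],[0,0,0,0,0,0],[0,0,0,0,0,0],[0,0,0,0,0,0]]
  ],
  "gripper": -1,
  "squeeze": 50
}}

```text
clock: 2.9
eef_pos: [603.6, -189.3, 143.1]
eef_rot: [-2.771, 1.565, 2.161]
wrist_force: [0.6, 0.9, -1.0]
finger_gap: 57.7
```

>>> {"fn": "jog_arm", "kwargs": {
  "moves": [
    [[0,0,-1,0,0,0],[0,0,0,0,0,0],[0,0,0,0,0,0]]
  ]
}}

```text
clock: 3.2
eef_pos: [603.7, -189.1, 142.4]
eef_rot: [-2.822, 1.565, 2.11]
wrist_force: [-0.7, 0.1, 1.1]
finger_gap: 48.7
```

>>> {"fn": "jog_arm", "kwargs": {
  "moves": [
    [[0,0,-3,0,0,0],[0,0,-3,0,0,0],[0,0,-3,0,0,0]]
  ]
}}

```text
clock: 3.5
eef_pos: [603.9, -189.1, 135.5]
eef_rot: [-3.032, 1.566, 1.9]
wrist_force: [-5.1, 2.8, 11.1]
finger_gap: 48.6
```

>>> {"fn": "jog_arm", "kwargs": {
  "moves": [
    [[0,0,-2,0,0,0],[0,0,-1.5,0,0,4],[0,0,-1.5,0,0,6]]
  ]
}}

```text
clock: 3.8
eef_pos: [605.0, -189.4, 135.3]
eef_rot: [1.922, 1.567, 0.749]
wrist_force: [-1.9, 2.5, 11.2]
finger_gap: 48.9
```

>>> {"fn": "jog_arm", "kwargs": {
  "moves": [
    [[-0.5,0,-1.5,0,0,8],[-0.5,0,-1.5,0,0,8],[-0.5,0,-1.5,0,0,8],[-0.5,0,-1.5,0,0,8]]
  ]
}}

```text
clock: 4.2
eef_pos: [605.6, -187.9, 135.4]
eef_rot: [1.182, 1.559, 0.59]
wrist_force: [-3.3, 5.0, 13.2]
finger_gap: 49.2
```

>>> {"fn": "jog_arm", "kwargs": {
  "moves": [
    [[-1,-0.5,-1.5,0,0,8],[-1,-0.5,-1.5,0,0,8],[-1,-0.5,-1.5,0,0,8]]
  ]
}}

```text
clock: 4.5
eef_pos: [604.9, -188.5, 135.5]
eef_rot: [0.792, 1.553, 0.638]
wrist_force: [-0.9, 3.7, 13.4]
finger_gap: 48.9
```

>>> {"fn": "jog_arm", "kwargs": {
  "moves": [
    [[0,0,3,0,0,0],[0,0,4,0,0,0],[0,0,4,0,0,0]]
  ]
}}

```text
clock: 4.8
eef_pos: [604.6, -188.4, 147.5]
eef_rot: [0.797, 1.553, 0.649]
wrist_force: [-0.2, 1.6, 0.2]
finger_gap: 49.0
```

```bash
python3 - <<'E'
from h import *
s=manip.read_state();print(s["eef_pos"],s["wrist_force"],s["moment"],s["joints"])
b,_=manip.camera("side")
cv2.imwrite("pics/c2.png",cv2.resize(b[215:335,310:430],(600,600),interpolation=2))
E
```

```text
[ 604.63425709 -188.39982046  147.45121628] [-0.17571252  1.60382618  0.20551986] [ 0.06619623 -0.03343414  0.01659486] [-0.36597904  0.54530899  1.35824285  0.01625864  1.22856264 -0.22335786]
```

View pics/c2.png

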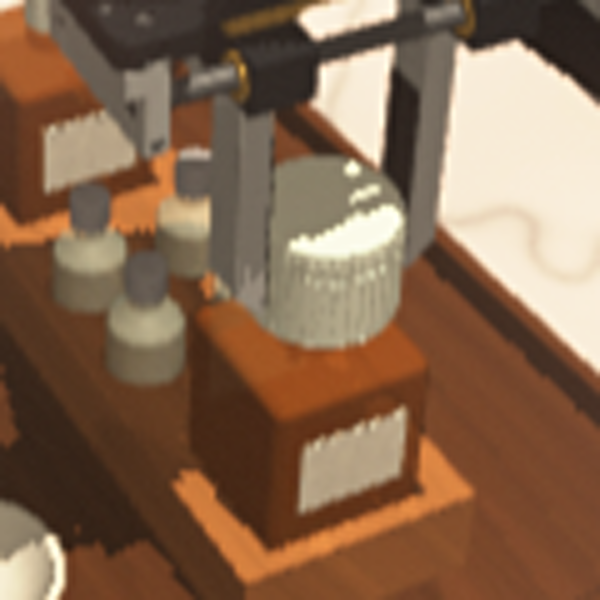

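The TCP is 5 mm above its grasp height with no downward pull, so the cap is free. Lifting now.

>>> {"fn": "jog_arm", "kwargs": {
  "moves": [
    [[-0.5,0,10,0,0,0],[-0.5,0,14,0,0,0],[0,0,14,0,0,0],[0,0,14,0,0,0],[0,0,10,0,0,0]]
  ]
}}

```text
clock: 5.35
eef_pos: [603.5, -188.6, 214.5]
eef_rot: [0.774, 1.553, 0.625]
wrist_force: [-0.7, 0.0, -0.2]
finger_gap: 49.0
```

>>> {"fn": "jog_arm", "kwargs": {
  "moves": [
    [[0,0,0,0,0,0],[0,0,0,0,0,0],[0,0,0,0,0,0],[0,0,0,0,0,0]]
  ]
}}

```text
clock: 5.75
eef_pos: [603.8, -188.7, 215.9]
eef_rot: [0.691, 1.552, 0.543]
wrist_force: [0.8, 0.8, -0.1]
finger_gap: 48.9
```

```bash
python3 - <<'E'
from h import *
s=manip.read_state();print(s)
b,d=manip.camera("side");Q=pts("side",d)
hsv=cv2.cvtColor(b,cv2.COLOR_BGR2HSV);m=(hsv[...,1]<70)&(hsv[...,2]>150)&(d>0)&(np.hypot(Q[...,0]-602,Q[...,1]+189)<28)
q=Q[m&(Q[...,2]>160)];print("cap",len(q),np.percentile(q[:,2],[2,98]),(q.min(0)+q.max(0))/2)
cv2.imwrite("pics/c3.png",cv2.resize(b[175:335,290:450],(600,600),interpolation=2))
E
```

```text
{'clock': 5.75, 'joints': array([-0.36676828,  0.48530854,  1.28539861,  0.01542909,  1.35916586,
       -0.22108409]), 'qd': array([ 6.43558072e-04,  5.92918456e-03,  5.77754356e-03, -2.81405248e-05,
       -9.31542922e-04,  1.23904496e-03]), 'effort': array([ 2.89265743e-03, -6.46720433e+01, -3.62296557e+01,  1.08630164e-01,
        7.98662921e-03,  1.59465053e-03]), 'eef_pos': array([ 603.80064809, -188.67614207,  215.87819484]), 'eef_rot': array([0.69139734, 1.55167917, 0.54256054]), 'wrist_force': array([ 0.7906274 ,  0.83233183, -0.06253667]), 'moment': array([-0.03163798, -0.06667089,  0.00099237]), 'finger_gap': 48.87326821653508}
cap 657 [189.9830229  262.34078663] [ 602.061779   -190.97616223  250.40015022]
```

View pics/c3.png

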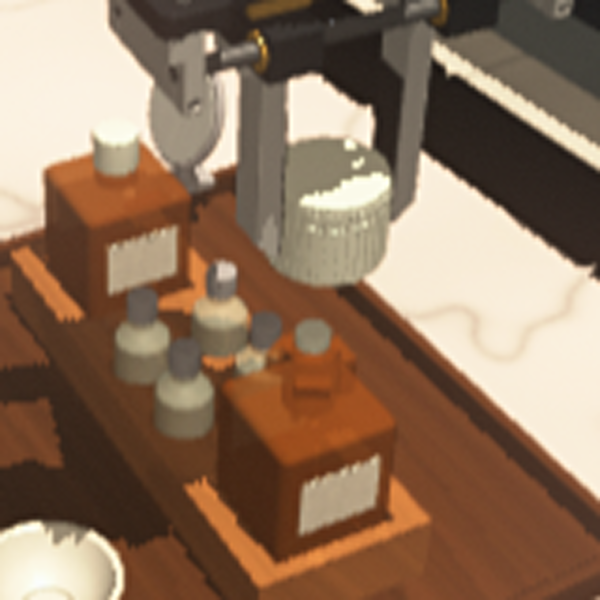

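The cap hangs upright in the fingers at crop (333,210), well above the open neck and its seal at (313,335). The dish hasn't moved.

```bash
python3 -c "
from h import *
print(manip.sign_off())"
```

```text
the job is handed in; nothing more can be done
None
```

The remover bottle is open and the job is handed in at about 5.8 s of the 35 s limit. The sign-off gives no verdict.

**What I did:** I gripped the wide white ribbed cap on the bottle in the -y bay at 50 N. I pushed it down about 7 mm, where the spring read about 11 N. Keeping it pressed at 11–13 N, I turned the tool about 68° anticlockwise and lifted straight up.

**Last checks:**
- **Release:** the cap came up with no downward pull on the wrist, so it was free of its catches.
- **Final pose:** the picture shows the cap upright in the fingers above the open neck and seal. From the TCP height, its underside is about 53 mm above the glass neck and within about 3 mm sideways of the axis.
- **Stillness:** joint speeds were almost zero at hand-in.
- **Dish and box:** the arm never went near them. The dish looked undisturbed in the last crop, but the box was outside it, so I did not check the box again.

**What disagreed:**
- The finger gap reads 48.9 mm on a 51 mm cap; I did not look into why.
- The depth mask meant to measure the final cap height also caught other bright surfaces (it spanned z 190 to 262 mm). I relied on the TCP height and the picture instead.

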